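Unlock and open the sample store

ROBOT

A 6-joint arm with a two-finger parallel gripper is mounted at the origin on a cart in front of the work surface, level with it; the furniture and walls round the work are solid. World frame = base frame: x ahead of the robot, y to its left, z up, the work surface at z = 0. Lengths are in m, angles in rad, forces in N, time in s.
With the tool pointing down it reaches from about 0.375 to 0.975 m from the base axis. Payload 3.8 kg.
Tool frame: the origin (TCP) lies at the centre of the arm's flange, where the gripper is bolted on; the fingertips stand 173 mm ahead of it and the grasp point (between the pads) lies 155 mm ahead of it; z points along the fingers, y is the line along which they close (so a half turn about z gives the same grasp; the last joint's range is limited). The gripper opens to 85 mm and grips with 20 to 120 N. Pads are 22 mm wide; open, the fingers measure 114 mm over their backs; the gripper's body (76 mm by 85 mm) begins 54 mm behind the grasp point. The pads swing forward as they close: fully open they stand 13 mm farther back than shut.
Start: joints at [-1.198, 0.264, 1.604, -0, 1.274, -0.037], TCP at [0.269, -0.619, 0.405] pointing down, gripper open.
Joint ranges: [-2.63, 2.63], [-0.94, 2.18], [0.31, 2.57], [-1.31, 4.45], [0, 2.66], [-2.55, 2.55]. Speed limits (rad/s): [2.57, 2.57, 3.14, 3.14, 3.14, 3.14].

INTERFACE

Orientations are given as a unit quaternion [x, y, z, w].
In Python, from plant import reach, move_l, movej, let_go, clamp, hold, ik, get_obs, grab_frame, camera_params, IKError, finish_job, trace, tip_of gives the robot as it stands. Calls block until the motion is done:
- reach(position, orientation): joint-space move of the TCP to a pose.
- move_l(position, speed=0.15, rot=None): straight line of the TCP; rot=None keeps the orientation; speed is the mean speed in m/s.
- movej(angles): joint-space move.
- let_go() and clamp(squeeze=None): open the fingers fully, or close them until they stop; squeeze is the grip in N (None keeps the last).
- hold(seconds).
- ik(position, orientation): joint angles nearest the present ones, or None.
- get_obs(): the state.
- grab_frame(name): name is "side" or "top" or "wrist"; returns the picture (384x512x3 uint8, blue, green, red); there is no depth.
- camera_params(name): a dict with "fx", "fy", "cx", "cy" (pixels), "rvec" (rotation vector, rad) and "tvec" (3), from world to camera coordinates, as OpenCV has them. Camera axes: x right, y down, z forward; pixel columns grow to the right and rows downward; lengths in m; the calibration is good to about 2 mm. A picture is of the moment at which its call begins: read the wrist's pose just before it. camera_params takes no time and is no camera call; for the wrist camera it gives the pose at the moment of the call.
A pose or a line that the arm cannot do raises IKError and nothing moves.
- finish_job(): hands the job in; it is judged then, once.
Trained networks look in the newest picture that a camera, given by its name, has taken for a name from the list of things; names that differ only in an ending like _2 or _b are one class to them, and where a whole thing is asked for, a point or a joint stands for the part that bears it (a point fixed in the world has none). Each returns a list of dicts, best first, with "conf" (0 to 1); they miss things now and then, are a little off and sometimes report something else, mostly with a low value. They report only what shows in the picture. A call takes as long as a camera call.
- trace(camera, query): "region" (384x512 bool, what is visible of it) and "extent" ([left, top, right, bottom] in pixels, round what is visible of it).
- tip_of(camera, query): "pixel" ([column, row] in pixels: a listed point, or the origin of a listed thing).
The state is a dict: "t": time; "joint_pos": joint angles; "qd": joint speeds; "joint_efforts": joint torques, N m; "tool_pos": TCP position; "eef_rot": TCP orientation; "wrist_force": force on the tool from outside, world axes, zero at the start; "ft_torque": the same for the moment, N m; "gripper_width": finger opening in m; "grip_force": force on a finger pad.
Only numpy, scipy, OpenCV 4.12 (cv2) and the standard library are available. Lean on these libraries where they do the work, as an engineer would, in place of code of your own. Each camera call takes 0.05 s, during which the arm holds its last target. There are 200 camera calls.

TASK

Open the left-hand compartment of the grey sample store: slide the safety catch on its sloping front all the way to the left, feel or look for the release button in the slot this uncovers and press it fully in, then slide the left-hand lid all the way to the right over its neighbour. Do not force anything, leave the right-hand lid shut, and do not disturb the bottles, the cap and the forceps that stand and lie round the store.

Things in the scene. Friction and masses are not known exactly. Their poses are not given: they have to be found in the camera images.
- sample_store: Grey bench-top sample store, fixed to the table, 268 (x, from -138 to +130) x 340 (y) mm; origin: centre of its underside; x points from its front to its back, y to its left (seen from the front), z up. The front is a sloping panel; behind it is a box with two framed lids side by side on a double track, track rails 131 mm high.
- panel_mid (a point): Middle of the sloping panel's surface, at (-82, 0, 94) mm in the store's frame (point axes are the store's, not tilted). The panel is 120 mm long up the slope and 340 mm wide, tilted 20 degrees, facing up and forward: outward normal (-0.342, 0, 0.940), up-slope (0.940, 0, 0.342) in the store's frame. Its back edge is 115 mm high.
- slot_mouth (a point): Centre of the mouth of the slot in the panel, on the panel's surface, at (-82, -75, 94) mm in the store's frame (point axes: the store's). The slot is 120 mm long along the store's y, 40 mm wide up the slope and 20 mm deep square to the panel.
- slot_floor (a point): Centre of the slot's flat floor. On it sits a round steel release button, 22 mm across, in a collar 27 mm across and 3 mm high, midway across the slot's width. Where it sits along the slot differs from store to store, up to 42 mm either side of this point along the store's y, and is not reported: feel or look for it. Its top is 6 mm below the panel's surface when out, 16 mm when fully in.
- catch_tab (a point): Middle of the thumb tab on the safety catch, 15 mm off the panel's surface. Steel tab 10 mm thick (y), 24 mm long up the slope, standing square to the panel up to 23 mm off its surface. Site axes: x up the slope, y the store's y, z the panel's outward normal; they move with the catch.
- catch_plate (a point): Centre of the top face of the safety catch's plate, at the foot of its tab, 4 mm off the panel. The steel plate, 136 mm (y) x 58 mm, covers the slot and slides along the store's y between two rails 7 mm high, 30 to 35 mm up-slope and down-slope of this point.
- safety_catch (a joint): Slide of the safety catch (m), 0 = slot covered, 0.130 = fully to the left (+y of the store), slot wholly clear. Stays where it is left; takes about 3 to 4 N.
- release_button (a joint): How far the release button is pressed in (m): 0 = out, 0.010 = fully in. Moves square into the panel, takes about 4 N, and stays in once pressed. Fully in it withdraws the bolt of the left-hand (upper) lid, which cannot move before.
- upper_lid (a joint): Slide of the left-hand lid (m), on the upper track: 0 = shut, 0.130 = fully open, slid to the right (-y of the store) over the right-hand lid. Takes about 3 N, stays where it is left.
- upper_lid_pull (a point): Gripping point of the pull of the left-hand lid: a black upright bar at the lid's outer (left) end, 12 mm thick (y), 70 mm long (x), top 12 mm above this point and 157 mm above the table, standing 29 mm above the lid's surface.
- lower_lid (a joint): Slide of the right-hand lid (m): 0 = shut; grows as it slides to the left (+y). To be left shut.
- sample_bottle: Loose bystander to the right of the store: small white sample bottle with a screw cap, 29 mm across, 64 mm tall, origin under its centre.
- white_bottle: Loose bystander to the left of the store: open white bottle, 37 mm across, 74 mm tall, origin under its centre.
- loose_cap: Loose bystander to the right of the store, near its front: screw cap 53 mm across, 26 mm high, origin under its centre.
- forceps_b: Loose bystander lying along the left side of the store: steel forceps 132 mm long, 10 mm high, origin under its centre.

How it is judged:
By the outcome, as a careful person would: the job done as asked, in the order asked, and still so for the second after the job is handed in, with the robot touching nothing.
It also fails if it takes over 72 s, if anything falls off the work surface, if the arm or the gripper's body presses on something with over 40 N, if the wrist force passes 120 N, or if a joint passes its speed limit or range.

## Working session

There is one attempt and no reset: what is moved stays moved. The work goes in short steps, each a Python script; the robot and the scene stay as the last script left them, time stands still between calls to the robot, and variables do not carry over. Pictures are saved under pics/ and viewed, at most 10 in all, crops included, and the job is handed in when it is done.

```bash
ls; mkdir -p pics; python3 - <<'E'
from plant import *
import cv2, numpy as np
o=get_obs(); print(o['t'],o['tool_pos'],o['eef_rot'],o['gripper_width'])
ims=[]
for c in ["side","top"]:
    im=grab_frame(c); ims.append(im); p=camera_params(c)
    print(c,{k:np.round(v,3).tolist() for k,v in p.items()})
    for q in ["sample_store","panel_mid","slot_mouth","catch_tab","catch_plate","upper_lid_pull","sample_bottle","white_bottle","loose_cap","forceps_b"]:
        print(q,[(np.round(d['pixel']).tolist(),round(d['conf'],2)) for d in tip_of(c,q)[:2]])
cv2.imwrite("pics/a.png",cv2.resize(np.vstack(ims),(800,1200))[:600]); cv2.imwrite("pics/b.png",cv2.resize(ims[1],(800,600)))
cv2.imwrite("pics/a.png",cv2.resize(ims[0],(800,600)))
print(get_obs()['t'])
E
```

```text
pics
0.0 [ 0.26879461 -0.61879616  0.40335246] [ 9.79084638e-01  2.03450308e-01 -1.83282356e-04 -1.10050002e-03] 0.08544340142559095
side {'fx': 365.726, 'fy': 365.726, 'cx': 261.535, 'cy': 186.488, 'rvec': [0.003, -2.845, 1.296], 'tvec': [0.534, 0.058, 1.063]}
sample_store [([248.0, 201.0], 0.68)]
panel_mid [([280.0, 177.0], 0.57)]
slot_mouth [([280.0, 165.0], 0.84)]
catch_tab [([285.0, 161.0], 0.87), ([283.0, 164.0], 0.71)]
catch_plate [([277.0, 163.0], 0.87)]
upper_lid_pull [([209.0, 198.0], 0.56), ([284.0, 166.0], 0.44)]
sample_bottle []
white_bottle [([256.0, 275.0], 0.54)]
loose_cap []
forceps_b [([202.0, 254.0], 0.55)]
top {'fx': 370.208, 'fy': 370.208, 'cx': 254.396, 'cy': 187.915, 'rvec': [1.946, -2.281, 0.241], 'tvec': [0.103, 0.555, 0.843]}
sample_store [([271.0, 188.0], 0.68)]
panel_mid [([268.0, 209.0], 0.69)]
slot_mouth [([298.0, 216.0], 0.97), ([187.0, 161.0], 0.72)]
catch_tab [([300.0, 216.0], 0.63)]
catch_plate [([302.0, 212.0], 0.97)]
upper_lid_pull [([210.0, 146.0], 0.6), ([267.0, 188.0], 0.17)]
sample_bottle [([352.0, 186.0], 0.73)]
white_bottle [([171.0, 220.0], 0.74), ([269.0, 186.0], 0.65)]
loose_cap [([362.0, 226.0], 0.75), ([270.0, 211.0], 0.56)]
forceps_b [([188.0, 160.0], 0.51)]
1.1
```

View pics/a.png

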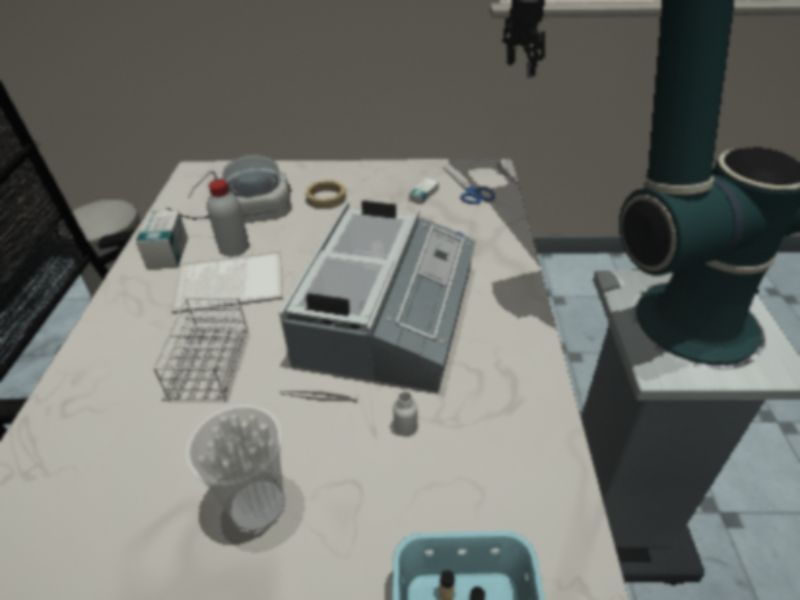

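View pics/b.png

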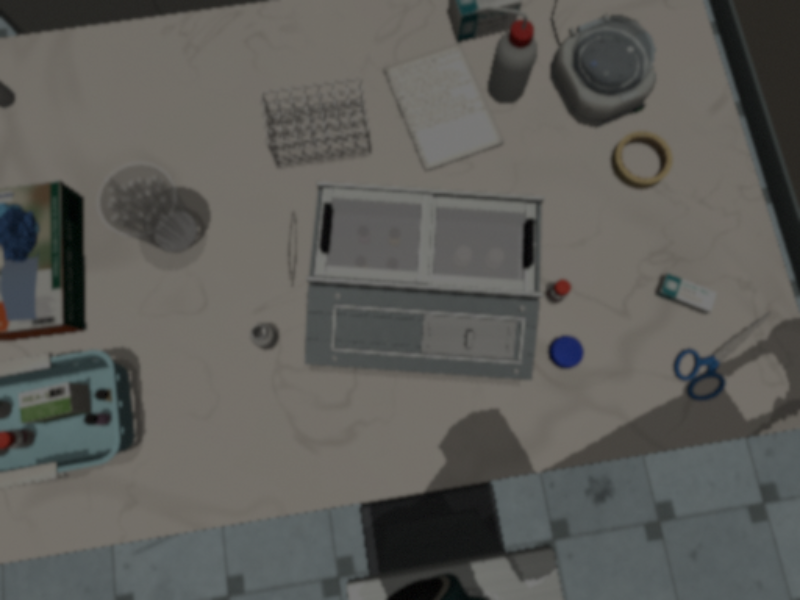

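```bash
cat > h.py <<'E'
import numpy as np, cv2
from scipy.optimize import least_squares
from scipy.spatial.transform import Rotation as R
from plant import *
def proj(c,P):
    p=camera_params(c); K=np.array([[p['fx'],0,p['cx']],[0,p['fy'],p['cy']],[0,0,1.]])
    return cv2.projectPoints(np.atleast_2d(np.asarray(P,float)),np.array(p['rvec']),np.array(p['tvec']),K,None)[0].reshape(-1,2)
def S2W(pose,P):
    x,y,a=pose; P=np.atleast_2d(P); c,s=np.cos(a),np.sin(a)
    return np.c_[x+c*P[:,0]-s*P[:,1], y+s*P[:,0]+c*P[:,1], P[:,2]]
E
python3 - <<'E'
from h import *
n=np.array([-.342,0,.94]); mid=np.array([-.082,0,.094]); slot=mid+[0,-.075,0]
# side-camera / top-camera network pixels
obs=[("side",mid,(280,177)),("side",slot,(280,165)),("side",slot+.015*n,(285,161)),("side",slot+.004*n,(277,163)),("side",[0,0,0],(248,201)),
("top",mid,(268,209)),("top",slot,(298,216)),("top",slot+.015*n,(300,216)),("top",slot+.004*n,(302,212)),("top",[0,0,0],(271,188))]
f=lambda v:np.ravel([proj(c,S2W(v,P))[0]-px for c,P,px in obs])
for a0 in (-2,-1,0,1,2,3):
    r=least_squares(f,[.55,-.1,a0],loss='soft_l1',f_scale=3); print(np.round(r.x,4),round(r.cost,1))
    print(np.round(r.fun.reshape(-1,2),1).tolist()) if r.cost<150 else 0
E
```

```text
[ 0.5759 -0.0269 -0.2438] 40.7
[[-5.3, 3.8], [0.4, -0.3], [-2.7, 0.1], [3.9, 0.7], [-0.4, -0.3], [0.4, 2.9], [2.9, -1.3], [1.5, 0.1], [-1.0, 3.0], [-1.6, -2.1]]
[ 0.5759 -0.0269 -0.2438] 40.7
[[-5.3, 3.8], [0.4, -0.3], [-2.7, 0.1], [3.9, 0.7], [-0.4, -0.3], [0.4, 2.9], [2.9, -1.3], [1.5, 0.1], [-1.0, 3.0], [-1.6, -2.1]]
[ 0.5759 -0.0269 -0.2438] 40.7
[[-5.3, 3.8], [0.4, -0.3], [-2.7, 0.1], [3.9, 0.7], [-0.4, -0.3], [0.4, 2.9], [2.9, -1.3], [1.5, 0.1], [-1.0, 3.0], [-1.6, -2.1]]
[ 0.5759 -0.0269 -0.2438] 40.7
[[-5.3, 3.8], [0.4, -0.3], [-2.7, 0.1], [3.9, 0.7], [-0.4, -0.3], [0.4, 2.9], [2.9, -1.3], [1.5, 0.1], [-1.0, 3.0], [-1.6, -2.1]]Traceback (most recent call last):
  File "<stdin>", line 8, in <module>
    return func(*args, **kwargs)
    result = trf(vector_fun.fun, vector_fun.jac, x0, f0, J0, lb, ub, ftol, xtol,
                 gtol, max_nfev, x_scale, loss_function, tr_solver,
                 tr_options.copy(), verbose, callback=callback_wrapped)
    return trf_no_bounds(
        fun, jac, x0, f0, J0, ftol, xtol, gtol, max_nfev, x_scale,
        loss_function, tr_solver, tr_options, verbose, callback=callback)
    f_new = fun(x_new)
    self._update_fun()
    ~~~~~~~~~~~~~~~~^^
    self.f = self.fun_wrapped(xp_copy(self.x))
             ~~~~~~~~~~~~~~~~^^^^^^^^^^^^^^^^^
    return np.atleast_1d(self.fun(x))
                         ~~~~~~~~^^^
    return self.f(x, *self.args, **self.kwargs)
           ~~~~~~^^^^^^^^^^^^^^^^^^^^^^^^^^^^^^
  File "<stdin>", line 6, in <lambda>
  File "h.py", line 6, in proj
    p=camera_params(c); K=np.array([[p['fx'],0,p['cx']],[0,p['fy'],p['cy']],[0,0,1.]])
ValueError: time passes only in moves, steps and waits
```

The side view shows the store with the catch tab near (440,255) and the left-lid pull near (328,303). The top view shows panel front corners at (305,362) and (531,378), box back corners at (319,186) and (542,200), and the left pull at (327,228). I'll refit with the corners, then look closer with the wrist camera.

```bash
cat > h.py <<'E'
import numpy as np, cv2
from scipy.optimize import least_squares
from scipy.spatial.transform import Rotation as R
from plant import *
def cam(c): return camera_params(c)
def proj(p,P):
    K=np.array([[p['fx'],0,p['cx']],[0,p['fy'],p['cy']],[0,0,1.]])
    return cv2.projectPoints(np.atleast_2d(np.asarray(P,float)),np.array(p['rvec']),np.array(p['tvec']),K,None)[0].reshape(-1,2)
def S2W(pose,P):
    x,y,a=pose; P=np.atleast_2d(P); c,s=np.cos(a),np.sin(a)
    return np.c_[x+c*P[:,0]-s*P[:,1], y+s*P[:,0]+c*P[:,1], P[:,2]]
n=np.array([-.342,0,.94]); up=np.array([.94,0,.342]); mid=np.array([-.082,0,.094]); slot=mid+[0,-.075,0]
def fit(obs,v0,fs=2):
    f=lambda v:np.ravel([proj(c,S2W(v,P))[0]-px for c,P,px in obs])
    r=least_squares(f,v0,loss='soft_l1',f_scale=fs); return r.x,r.fun.reshape(-1,2)
def srot(pose,tilt,yaw=0):
    """tool z into the panel tilted `tilt` from vertical; tool y along store y; returns Rotation"""
    t=np.radians(tilt); z=np.array([np.sin(t),0,-np.cos(t)]); y=np.array([0,1.,0]); x=np.cross(y,z)
    return R.from_euler('z',pose[2])*R.from_matrix(np.c_[x,y,z])*R.from_euler('z',yaw)
E
python3 - <<'E'
from h import *
s=cam("side"); t=cam("top"); k=1/1.5625
obs=[(s,slot,(280,165)),(s,slot+.015*n,(285,161)),(s,slot+.004*n,(277,163)),(t,slot,(298,216)),(t,slot+.004*n,(300,214)),
(t,[-.138,.17,.0735],(305*k,362*k)),(t,[-.138,-.17,.0735],(531*k,378*k)),(t,[.13,.17,.131],(319*k,186*k)),(t,[.13,-.17,.131],(542*k,200*k)),
(s,[-.138,.17,.0735],(438*k,366*k)),(s,[-.138,-.17,.0735],(472*k,236*k))]
v,r=fit(obs,[.57,-.03,-.24]); print(np.round(v,4)); print(np.round(r,1).tolist())
w=cam("wrist"); o=get_obs(); T=R.from_quat(o['eef_rot']); Rc=R.from_rotvec(w['rvec']).as_matrix()
c=-Rc.T@np.array(w['tvec']); print("cam in tool",T.inv().apply(c-o['tool_pos']), "axes", np.round(T.as_matrix().T@Rc.T,3).tolist(), w['fx'])
for tilt in (0,20):
  for yaw in (0,np.pi):
    q=srot(v,tilt,yaw)
    for st in (mid+slot)/2,slot,slot+[0,.13,0]:
        for h in (.22,.45):
            p=S2W(v,st)[0]-q.apply([0,0,1])*h
            j=ik(p,q.as_quat()); print(tilt,yaw,h,np.round(p,3),None if j is None else np.round(j,2))
E
```

```text
[ 0.5757 -0.0258 -0.2323]
[[0.3, -0.3], [-2.9, 0.1], [3.8, 0.7], [2.9, -1.5], [1.0, 0.9], [-1.6, 0.1], [-0.3, 0.7], [-2.0, -4.7], [1.3, -3.3], [2.2, 0.1], [1.8, 3.2]]
cam in tool [0.07093496 0.00142625 0.03079367] axes [[0.001, -0.96, -0.279], [1.0, 0.001, 0.0], [-0.0, -0.279, 0.96]] 312.565431394942
0 0 0.22 [ 0.487 -0.043  0.314] [-0.14 -0.01  2.09 -0.    1.07 -1.48]
0 0 0.45 [ 0.487 -0.043  0.544] [-0.14 -0.15  1.79 -0.    1.5  -1.48]
0 0 0.22 [ 0.479 -0.08   0.314] [-0.22 -0.02  2.1  -0.    1.07 -1.56]
0 0 0.45 [ 0.479 -0.08   0.544] [-0.22 -0.16  1.79 -0.    1.5  -1.56]
0 0 0.22 [0.509 0.047 0.314] [ 0.04  0.03  2.05 -0.    1.07 -1.3 ]
0 0 0.45 [0.509 0.047 0.544] [ 0.04 -0.11  1.75 -0.    1.5  -1.3 ]
0 3.141592653589793 0.22 [ 0.487 -0.043  0.314] [-0.14 -0.01  2.09 -0.    1.07  1.66]
0 3.141592653589793 0.45 [ 0.487 -0.043  0.544] [-0.14 -0.15  1.79 -0.    1.5   1.66]
0 3.141592653589793 0.22 [ 0.479 -0.08   0.314] [-0.22 -0.02  2.1  -0.    1.07  1.59]
0 3.141592653589793 0.45 [ 0.479 -0.08   0.544] [-0.22 -0.16  1.79 -0.    1.5   1.59]
0 3.141592653589793 0.22 [0.509 0.047 0.
[... 361 characters left out ...]
44  0.517] [-0.2  -0.61  2.16 -0.01  1.24 -1.54]
20 0 0.22 [0.435 0.064 0.301] [ 0.14 -0.2   2.31 -0.19  0.72 -1.08]
20 0 0.45 [0.359 0.082 0.517] [ 0.23 -0.51  2.11 -0.16  1.23 -1.08]
20 3.141592653589793 0.22 [ 0.414 -0.026  0.301] [-0.1  -0.27  2.36 -0.07  0.71  1.74]
20 3.141592653589793 0.45 [ 0.337 -0.008  0.517] [-0.07 -0.6   2.16 -0.06  1.24  1.74]
20 3.141592653589793 0.22 [ 0.405 -0.063  0.301] [-0.21 -0.28  2.37 -0.01  0.71  1.6 ]
20 3.141592653589793 0.45 [ 0.329 -0.044  0.517] [-0.2  -0.61  2.16 -0.01  1.24  1.6 ]
20 3.141592653589793 0.22 [0.435 0.064 0.301] [ 0.14 -0.2   2.31 -0.19  0.72  2.06]
20 3.141592653589793 0.45 [0.359 0.082 0.517] [ 0.23 -0.51  2.11 -0.16  1.23  2.06]
```

```bash
python3 - <<'E'
from h import *
v=[.5757,-.0258,-.2323]; q=srot(v,20)
reach(S2W(v,mid+[.03,-.02,0])[0]-q.apply([0,0,1])*.38,q.as_quat())
w=cam("wrist"); im=grab_frame("wrist"); print(get_obs()['t'])
for x in ["panel_mid","slot_mouth","catch_tab","catch_plate","upper_lid_pull","sample_store"]:
    print(x,[(np.round(d['pixel'],1).tolist(),round(d['conf'],2)) for d in tip_of("wrist",x)[:2]])
print({k:np.round(x,5).tolist() for k,x in w.items()})
np.save("w1.npy",w,allow_pickle=True); cv2.imwrite("pics/w1raw.png",im)
P=[[-.138,.17,.0735],[-.138,-.17,.0735],slot+.015*n,[.13,.17,.131],[.13,-.17,.131]]+[slot+[0,.06,0]]
for u in proj(w,S2W(v,P)): cv2.circle(im,tuple(int(a) for a in u),3,(0,0,255),1)
cv2.imwrite("pics/w1.png",cv2.resize(im,(800,600)))
E
```

```text
3.4083
panel_mid [([271.2, 141.4], 0.73)]
slot_mouth [([204.7, 141.9], 0.87), ([207.0, 138.9], 0.75)]
catch_tab [([206.7, 145.4], 0.65)]
catch_plate []
upper_lid_pull [([393.1, 260.0], 0.57)]
sample_store [([267.0, 160.7], 0.88)]
{'fx': 312.56543, 'fy': 312.56543, 'cx': 255.7399, 'cy': 193.22918, 'rvec': [-2.03664, -1.61123, -0.52517], 'tvec': [-0.08585, -0.50103, 0.12702]}
```

View pics/w1.png

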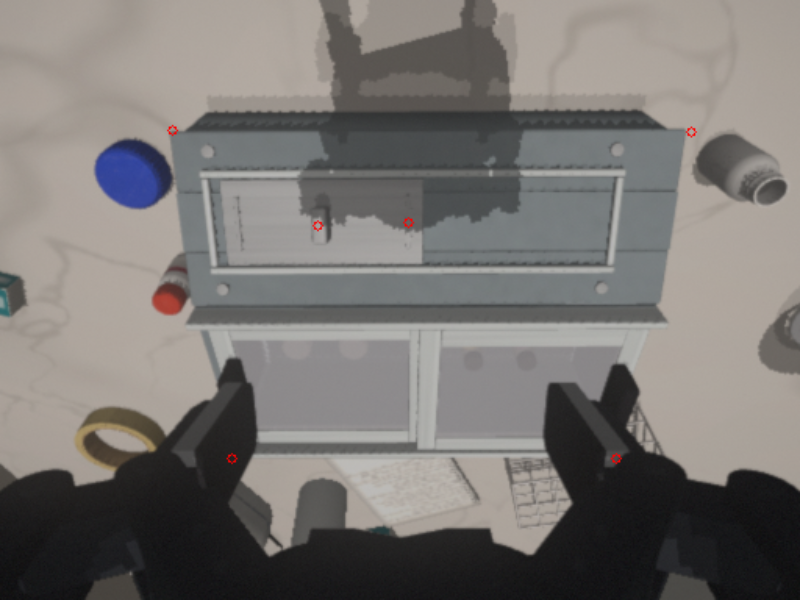

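The wrist view shows the blue cap left at (133,173), the sample bottle at (172,285) and the white bottle right at (740,165). The catch tab is at (319,225), panel corners at (172,131), (684,129), (191,305) and (661,303). My fit is within a few mm, so I'll refine it once.

```bash
python3 - <<'E'
from h import *
w=np.load("w1.npy",allow_pickle=True).item(); t=cam("top"); s=cam("side"); k=1/1.5625
obs=[(w,mid-.06*up+[0,-.17,0],(172*k,131*k)),(w,mid-.06*up+[0,.17,0],(684*k,129*k)),(w,mid+.06*up+[0,-.17,0],(191*k,305*k)),(w,mid+.06*up+[0,.17,0],(661*k,303*k)),
(w,slot+.023*n,(319*k,225*k)),(w,slot+.004*n+[0,.068,0],(423*k,222*k)),
(t,[-.138,.17,.0735],(305*k,362*k)),(t,[-.138,-.17,.0735],(531*k,378*k)),(s,[-.138,.17,.0735],(438*k,366*k))]
v,r=fit(obs,[.5757,-.0258,-.2323]); print(np.round(v,4).tolist()); print(np.round(r,1).tolist())
v,r=fit(obs[:6],[.5757,-.0258,-.2323]); print(np.round(v,4).tolist()); print(np.round(r,1).tolist())
q=srot(v,20)
for nm,P,d in [("tab",slot+.015*n,.155),("tab_end",slot+.015*n+[0,.13,0],.155),("btn-42",slot+[0,-.042,0],.157),("btn+42",slot+[0,.042,0],.157)]:
    p=S2W(v,P)[0]-q.apply([0,0,1])*d; j=ik(p,q.as_quat()); print(nm,np.round(p,3),None if j is None else np.round(j,2))
E
```

```text
[0.575, -0.0269, -0.2322]
[[-0.6, -0.7], [4.1, 0.5], [1.1, 0.3], [1.2, 1.7], [-2.8, 0.9], [-2.4, 0.5], [-1.1, 0.3], [0.2, 0.9], [2.5, -0.3]]
[0.5747, -0.0267, -0.2313]
[[-0.7, -0.9], [4.3, 0.1], [1.1, 0.2], [1.4, 1.4], [-2.8, 0.7], [-2.4, 0.3]]
tab [ 0.421 -0.068  0.254] [-0.22 -0.17  2.38 -0.01  0.58 -1.55]
tab_end [0.451 0.059 0.254] [ 0.12 -0.1   2.32 -0.21  0.6  -1.07]
btn-42 [ 0.416 -0.109  0.242] [-0.33 -0.14  2.39  0.06  0.55 -1.72]
btn+42 [ 0.435 -0.028  0.242] [-0.1  -0.13  2.37 -0.08  0.55 -1.38]
```

```bash
cat >> h.py <<'E'
v=[.5749,-.0268,-.2318]; q=srot(v,20); nw=-q.apply([0,0,1]); yw=q.apply([0,1,0])
TIP=.173
def pose(y,off,u=0):  # fingertip at store-y, height off panel, up-slope offset
    return S2W(v,mid+[0,y,0]+u*up)[0]+nw*(TIP+off)
def F(): return np.array(get_obs()['wrist_force'])
E
python3 - <<'E'
from h import *
y0=-.075-.034
clamp(20); print(get_obs()['gripper_width'])
reach(pose(y0,.06),q.as_quat())
f0=F()
move_l(pose(y0,.011),.08); d=F()-f0; print("down",d@nw,d@yw,get_obs()['t'])
f0=F(); print(np.round(f0,2))
y=y0
while y<y0+.04:
    y+=.005; move_l(pose(y,.011),.05); d=F()-f0; print(round(y,4),round(d@nw,2),round(d@yw,2))
    if abs(d@yw)>2 or abs(d@nw)>8: break
print(get_obs()['t'])
im=grab_frame("wrist"); cv2.imwrite("pics/c1.png",im[60:360,60:460])
E
```

```text
2.2218460987249194e-05
down 0.21182140588256917 1.3413783565421409 5.9333
[0.45 1.39 0.74]
-0.104 -0.88 -1.76
-0.099 -0.15 -1.12
-0.094 -0.22 -1.97
-0.089 -0.25 -3.33
6.9333
```

View pics/c1.png

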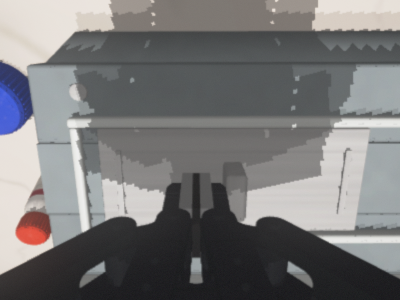

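The crop shows the closed fingers beside the tab at about (235,190), in contact with its right face. I'll keep pushing left.

```bash
python3 - <<'E'
from h import *
f0=np.array([.45,1.39,.74]); f0=f0-yw*(.5)
y=-.089
for dy,k,sp in ((.0275,4,.06),(.0025,14,.05)):
    for _ in range(k):
        y+=dy; move_l(pose(y,.011),sp); d=F()-f0; print(round(y,4),round(d@nw,1),round(d@yw,1))
        if abs(d@yw)>10 or abs(d@nw)>12: break
    if abs(d@yw)>10 or abs(d@nw)>12: break
print(get_obs()['t'])
E
```

```text
-0.0615 -1.6 -1.0
-0.034 -0.2 -1.1
-0.0065 -1.2 -0.8
0.021 0.1 -1.1
0.0235 0.1 -2.9
0.026 -1.2 -4.5
0.0285 -0.2 -2.9
0.031 -0.4 -2.8
0.0335 -1.5 -3.1
0.036 -0.2 -7.7
0.0385 3.2 -16.5
11.1667
```

```bash
python3 - <<'E'
from h import *
move_l(pose(.025,.011),.08); move_l(pose(.025,.06),.15)
move_l(pose(-.06,.16,-.0),.2)
w=cam("wrist"); np.save("w2.npy",w,allow_pickle=True); im=grab_frame("wrist"); print(get_obs()['t'])
for x in ["release_button","slot_floor","catch_tab","slot_mouth"]:
    print(x,[(np.round(d['pixel'],1).tolist(),round(d['conf'],2)) for d in tip_of("wrist",x)[:2]], [(d['extent'],round(d['conf'],2)) for d in trace("wrist",x)[:2]])
tab=slot+.015*n+[0,.13,0]
print("pred tab",proj(w,S2W(v,tab)),"slot ends",proj(w,S2W(v,[slot-[0,.06,0],slot+[0,.06,0]])))
for y in np.arange(-.042,.043,.012): print(round(y,3),np.round(proj(w,S2W(v,slot-.006*n+[0,y,0]))[0],1))
cv2.imwrite("pics/w2.png",cv2.resize(im,(800,600)))
E
```

```text
12.8167Traceback (most recent call last):
  File "<stdin>", line 6, in <module>
ValueError: it knows: catch_plate, catch_tab, forceps, loose_cap, panel_mid, sample_bottle, sample_store, slot_floor, slot_mouth, upper_lid_pull, white_bottle
```

```bash
python3 - <<'E'
from h import *
w=cam("wrist"); np.save("w2.npy",w,allow_pickle=True); im=grab_frame("wrist"); print(get_obs()['t'])
for x in ["slot_floor","catch_tab","slot_mouth"]:
    print(x,[(np.round(d['pixel'],1).tolist(),round(d['conf'],2)) for d in tip_of("wrist",x)[:2]])
tab=slot+.015*n+[0,.13,0]
print("pred tab",proj(w,S2W(v,tab)),"slot ends",proj(w,S2W(v,[slot-[0,.06,0],slot+[0,.06,0]])))
for y in np.arange(-.042,.043,.012): print(round(y,3),np.round(proj(w,S2W(v,slot-.006*n+[0,y,0]))[0]*1.5625,1))
cv2.imwrite("pics/w2.png",cv2.resize(im,(800,600)))
E
```

```text
12.8667
slot_floor [([240.4, 174.3], 0.76), ([377.9, 181.4], 0.3)]
catch_tab [([375.2, 182.4], 0.79)]
slot_mouth [([240.2, 179.3], 0.56)]
pred tab [[378.76225552 182.08746307]] slot ends [[180.46219579 178.18754269]
 [302.07904389 178.33508636]]
-0.042 [312.1 276.3]
-0.03 [330.8 276.3]
-0.018 [349.4 276.4]
-0.006 [368.1 276.4]
0.006 [386.7 276.4]
0.018 [405.4 276.4]
0.03 [424.  276.5]
0.042 [442.7 276.5]
```

View pics/w2.png

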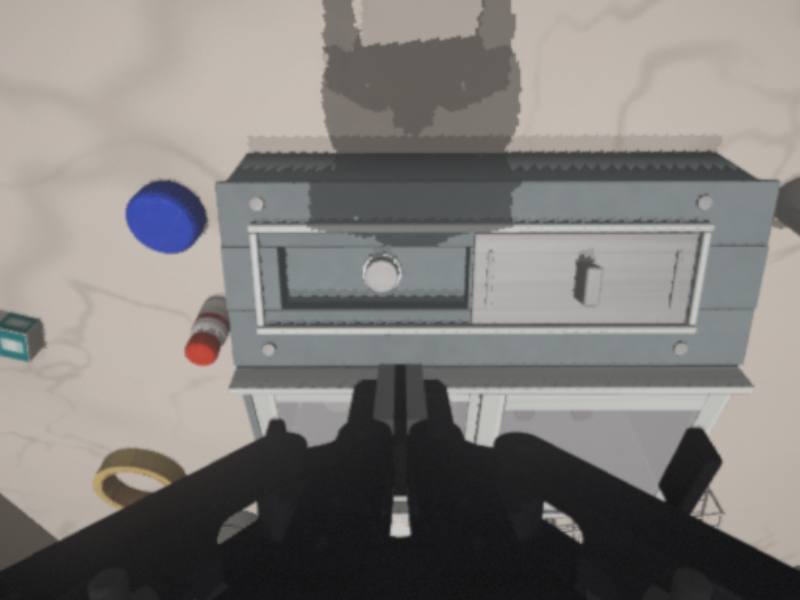

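The catch is fully left: the tab is at (590,283), with 592 predicted. The slot is clear, and the button sits at (380,272), about 2 mm left of slot centre. Now I'll press it.

```bash
python3 - <<'E'
from h import *
y=-.073; u=-.0012
move_l(pose(y,.03,u),.15); move_l(pose(y,.005,u),.08); hold(.1)
f0=np.mean([F() for _ in range(1)],0); off=.003
while off>-.0205:
    off-=.002 if off>-.012 else .001
    move_l(pose(y,off,u),.03); d=F()-f0; o=get_obs(); e=(np.array(o['tool_pos'])-pose(y,0,u))@nw
    print(round(off,4),"act",round(e,4),np.round([d@nw,d@yw],1),round(o['t'],2))
    if d@nw>18 or abs(d@yw)>10: break
E
```

```text
0.001 act 0.001 [-0.1 -0. ] 14.88
-0.001 act -0.0011 [-0.4  0.5] 15.13
-0.003 act -0.0031 [-0.7  0.6] 15.38
-0.005 act -0.0051 [-1.1 -0.2] 15.63
-0.007 act -0.0071 [0.  0.1] 15.88
-0.009 act -0.0091 [-0.5 -0.7] 16.13
-0.011 act -0.0112 [-0.8  0.6] 16.38
-0.013 act -0.0131 [-1.  -0.3] 16.63
-0.014 act -0.0141 [-0.3 -0.4] 16.88
-0.015 act -0.0151 [-0.8  0.3] 17.13
-0.016 act -0.0153 [12.7  0.6] 17.38
-0.017 act -0.0155 [26.1 -0.9] 17.63
```

```bash
python3 - <<'E'
from h import *
y=-.073; u=-.0012
im0=grab_frame("wrist")
move_l(pose(y,.03,u),.1); move_l(pose(-.06,.16),.2)
im=grab_frame("wrist"); print(get_obs()['t'])
a=cv2.resize(im0[120:300,140:400],(780,540))[:, :390]
cv2.imwrite("pics/w3.png",np.hstack([cv2.resize(im0[130:290,150:350],(400,320)),cv2.resize(im[130:290,150:350],(400,320))]))
E
```

```text
19.15
```

View pics/w3.png

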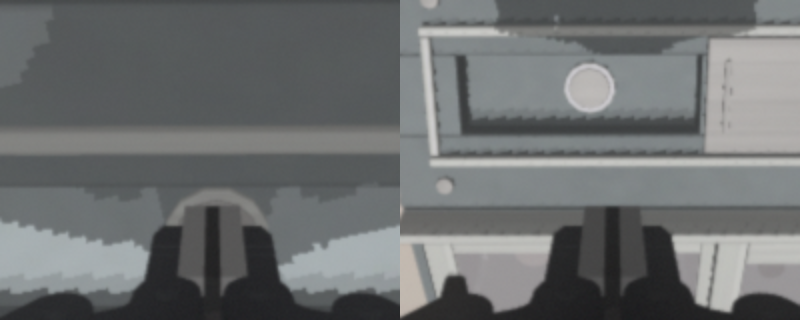

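The right-hand view shows the button sunk flush inside its collar at (589,88), so it is fully in. Next I'll locate the lid pull.

```bash
cat >> h.py <<'E'
def ray(p,px,z):
    """store-frame point where pixel ray meets height z"""
    Rc=R.from_rotvec(p['rvec']).as_matrix(); c=-Rc.T@np.array(p['tvec'])
    d=Rc.T@np.array([(px[0]-p['cx'])/p['fx'],(px[1]-p['cy'])/p['fy'],1]); P=c+d*(z-c[2])/d[2]
    e=P[:2]-v[:2]; c,s=np.cos(v[2]),np.sin(v[2]); return np.array([c*e[0]+s*e[1],-s*e[0]+c*e[1],z])
q0=srot(v,0)
def vpose(x,y,z): return S2W(v,[x,y,z+TIP])[0]
E
python3 - <<'E'
from h import *
t=cam("top"); s=cam("side"); w1=np.load("w1.npy",allow_pickle=True).item()
print("top",ray(t,(210,146),.145),"img",ray(t,(327/1.5625,228/1.5625),.150),"side",ray(s,(209,198),.145),ray(s,(328/1.5625,303/1.5625),.148))
reach(vpose(.04,.13,.25),q0.as_quat())
w=cam("wrist"); im=grab_frame("wrist"); print(get_obs()['t'])
d=tip_of("wrist","upper_lid_pull"); print([(np.round(a['pixel'],1).tolist(),round(a['conf'],2),np.round(ray(w,a['pixel'],.145),3)) for a in d[:2]])
for a in trace("wrist","upper_lid_pull")[:1]: print(a['extent'],a['conf'])
for x,y in ((.02,.15),(.05,.15)): print(proj(w,S2W(v,[x,y,.157])))
np.save("w4.npy",w,allow_pickle=True); cv2.imwrite("pics/w4.png",cv2.resize(im,(800,600)))
E
```

```text
top [0.05069977 0.14315237 0.145     ] img [0.04915405 0.14403794 0.15      ] side [0.04873455 0.15948744 0.145     ] [0.05015283 0.14805506 0.148     ]
20.2333
[([274.3, 207.0], 0.9, array([0.053, 0.143, 0.145]))]
[95.4, 120.7, 293.1, 271.8] 0.8
[[284.60562037 171.69101239]]
[[283.60456829 208.83927909]]
```

View pics/w4.png

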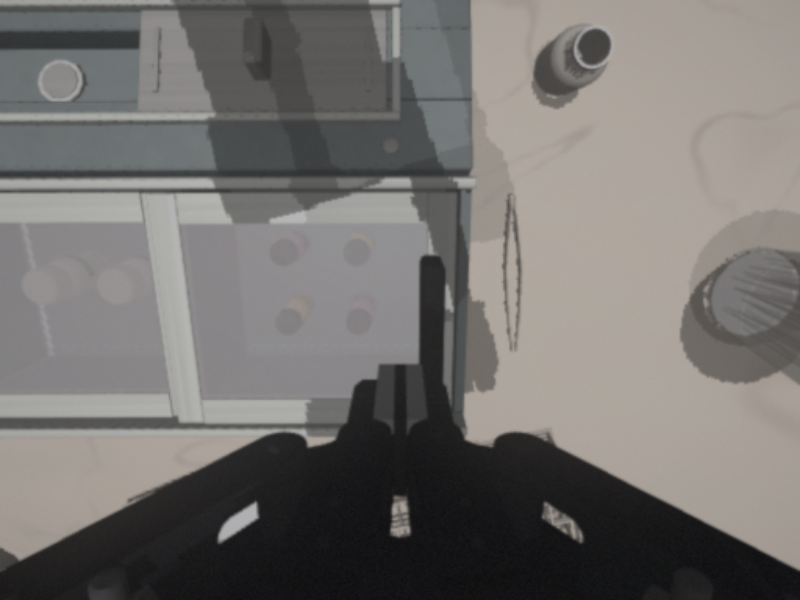

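The pull bar runs down from (432,256) at store y≈0.143, x≈0.05. The forceps and bottle are well clear to the right. I'll push the bar from its left side with the closed fingers.

```bash
python3 - <<'E'
from h import *
x=.05; z=.142
move_l(vpose(x,.176,.20),.15); move_l(vpose(x,.176,z),.1); hold(.1)
f0=F(); y=.176; c=None; stop=False
for dy,k,sp in ((-.005,3,.06),(-.025,5,.08),(-.0025,12,.05)):
    for _ in range(k):
        y+=dy; move_l(vpose(x,y,z),sp); d=F()-f0; print(round(y,4),np.round([d@yw,d[2]],1))
        if abs(d@yw)>9 or abs(d[2])>12: stop=True; break
    if stop: break
print(get_obs()['t'])
E
```

```text
0.171 [1.1 0.2]
0.166 [ 0.6 -0.8]
0.161 [1.4 0.4]
0.136 [ 0.9 -0.9]
0.111 [ 0.5 -1.1]
0.086 [ 1.3 -0.9]
0.061 [ 0.5 -0.6]
0.036 [ 3.1 -0.3]
0.0335 [ 8.4 -1.4]
0.031 [14.  -1.9]
25.3167
```

Stopped at about y=0.034, as expected for 130 mm of travel. I'll retreat and verify.

```bash
python3 - <<'E'
from h import *
move_l(vpose(.05,.042,.142),.08); move_l(vpose(.05,.042,.26),.15)
move_l(vpose(-.03,.06,.38),.2)
w=cam("wrist"); im=grab_frame("wrist"); tp=grab_frame("top")
print([(np.round(ray(w,a['pixel'],.145),3),a['conf']) for a in tip_of("wrist","upper_lid_pull")[:2]],[(np.round(ray(cam("top"),a['pixel'],.145),3),a['conf']) for a in tip_of("top","upper_lid_pull")[:2]],get_obs()['t'])
cv2.imwrite("pics/w5.png",np.hstack([cv2.resize(im,(400,300)),cv2.resize(tp[90:270,140:380],(400,300))]))
E
```

```text
[(array([0.054, 0.014, 0.145]), 0.9)] [(array([0.049, 0.005, 0.145]), 0.88)] 27.6167
```

View pics/w5.png

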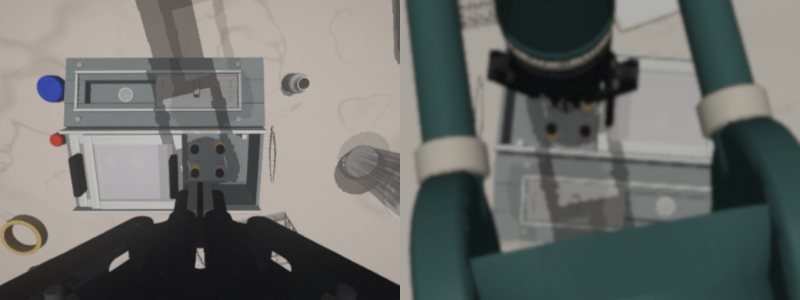

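The left compartment is open with the pull at y≈0.013, i.e. 130 mm of travel. The right lid's pull is still at its outer end, and the bystanders look unmoved.

```bash
python3 -c "
from plant import *
print(finish_job())"
```

```text
the job is handed in; nothing more can be done
None
```

The job is handed in at about 28 s on the robot's clock: catch fully left, release button pressed in, left-hand lid slid fully right, and in the last pictures the right-hand lid is shut and the bystanders look undisturbed.

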